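# Ring-test three stone cutting wheels

### The arm

A 6-joint arm with a two-finger parallel gripper is mounted at the origin on the work surface. World frame = base frame: x ahead of the robot, y to its left, z up, the work surface at z = 0. Lengths are in m, angles in degrees, forces in N, time in s.
With the tool pointing down it reaches from about 0.25 to 0.725 m from the base axis. Payload 9.7 kg.
Tool frame: the origin (TCP) lies at the very end of the fingers, on their centre line; the grasp point (between the pads) lies 19 mm behind it; z points along the fingers, y is the line along which they close (so a half turn about z gives the same grasp; the last joint's range is limited). The gripper opens to 85 mm and grips with 20 to 120 N. Pads are 22 mm wide; open, the fingers measure 114 mm over their backs; the gripper's body (76 mm by 85 mm) begins 54 mm behind the grasp point. The pads swing forward as they close: fully open they stand 13 mm farther back than shut.
Start: joints at [-64.4, 4.979, 10.078, 95.1, 0, 90], TCP at [0.238, -0.496, 0.202] pointing down, gripper open.
Joint ranges: [-179.16, 179.16], [-48.56, 103.87], [-65.8, 70.77], [-126.05, 130.52], [-82.76, 87.17], [-180, 180]. Speed limits (degrees/s): [127.2, 127.2, 147.25, 180, 180, 180].

### API

Orientations are given as [roll, pitch, yaw] about the fixed x, y, z axes, in that order (R = Rz(yaw) Ry(pitch) Rx(roll)).
In Python, from workcell import bot gives the robot as it stands.
- The arm moves only by the tool arm_command, never from a script. Its argument "series" is a list of rows, each a list of 4 numbers: the shift along the tool's x, y, z in m, then the turn about the tool's z in rad. A call has exactly 5 rows; each row is the pose to reach, as a shift and turn from the pose commanded when the call began, along the tool's axes at that moment; what a row does not reach only later rows make up. A row lasts 1/10 s, in which the tool goes at most 50 mm and 8.59 degrees, less where a joint would pass 70% of its speed; a pose out of reach is approached as far as the arm can. A call with a gripper value outside its range is refused whole. "hand" is the finger opening in m, from 0 to 0.0854, set as the call begins (left out, the last holds). The fingers move at their own pace and stop on an object; "grip_force" is the grip in N (left out, the last holds). Time passes only in rows, so rows that repeat a pose let the fingers close, or fill a call up. It gives the time, the measured TCP pose, the force, the opening and the grip force at its end, in the units of the state.
- bot.get_obs(): the state, without advancing time (a new reading comes with each control period).
- bot.camera(name): name is "scene" or "top" or "wrist"; returns a dict with "color" (420x560x3 uint8, blue, green, red), "camera_matrix" (3x3 intrinsics, pixels), "xyz" and "orientation" of the camera in the world; the wrist camera has in their place "T_tool_cam" (4x4, takes a point from camera to tool coordinates, whose origin is the TCP and whose axes are the flange's). Camera axes: x right, y up, looking along -z (the intrinsics and any distortion apply to the point x, -y, -z); pixel columns grow to the right and rows downward; lengths in m; the calibration is good to about 2 mm. A picture is of the moment at which its call begins: read the wrist's pose just before it. There is no depth.
- bot.job_done(): hands the job in; it is judged then, once.
Trained networks look in the newest picture that a camera, given by its name, has taken for a name from the list of things; names that differ only in an ending like _2 or _b are one class to them, and where a whole thing is asked for, a point or a joint stands for the part that bears it (a point fixed in the world has none). Each returns a list of dicts, best first, with "confidence" (0 to 1); they miss things now and then, are a little off and sometimes report something else, mostly with a low value. They report only what shows in the picture. A call takes as long as a camera call. They do not tell look-alikes from the thing itself.
- bot.find_in(camera, target): "location" ([column, row] in pixels, amid what is visible of it).
- bot.mark_of(camera, target): "location" ([column, row] in pixels: a listed point, or the origin of a listed thing).
The state is a dict: "time": time; "q": joint angles; "qd": joint speeds; "joint_efforts": joint torques, N m; "ee_pos": TCP position; "tcp_rot": TCP orientation; "wrist_force": force on the tool from outside, world axes, zero at the start; "torque": the same for the moment, N m; "opening": finger opening in m; "grasp_force": force on a finger pad.
Only numpy, scipy, OpenCV 4.12 (cv2) and the standard library are available. Lean on these libraries where they do the work, as an engineer would, in place of code of your own. Each camera call takes 0.05 s, during which the arm holds its last target. There are 200 camera calls.

### The job

Ring-test the three stone wheels lying on the sprung stands: with the fingertips, tap the flat stone face of each one lightly from above, the largest first, then the middle one, then the smallest, so that its seat sinks a few millimetres and stays there, well short of its bottom stop. Come off each wheel before touching the next; do not grip, lift or tilt the wheels, and leave everything else on the bench where it stands.

Things in the scene. Friction and masses are not known exactly. Their poses are not given: they have to be found in the camera images.
- wheel_large: the large of the three stone wheels: loose grey disc lying level, 160 mm across, 16 mm thick, 0.74 kg give or take 10 percent, with an 18 mm bore in the middle. Origin: centre of its underside; z up, its upper face 16 mm above the origin. It lies over the 12 mm upright steel pin of its stand, which sticks up 6 mm above the face at the start (more as the wheel sinks) and does not give.
- wheel_middle: the middle of the three stone wheels: loose grey disc lying level, 130 mm across, 16 mm thick, 0.49 kg give or take 10 percent, with an 18 mm bore in the middle. Origin: centre of its underside; z up, its upper face 16 mm above the origin. It lies over the 12 mm upright steel pin of its stand, which sticks up 6 mm above the face at the start (more as the wheel sinks) and does not give.
- wheel_small: the small of the three stone wheels: loose grey disc lying level, 100 mm across, 16 mm thick, 0.29 kg give or take 10 percent, with an 18 mm bore in the middle. Origin: centre of its underside; z up, its upper face 16 mm above the origin. It lies over the 12 mm upright steel pin of its stand, which sticks up 6 mm above the face at the start (more as the wheel sinks) and does not give.
- seat_large (a joint): how far the rubber-faced round seat under the large wheel has been pressed down with its wheel, in m: 0 at the start, at most 0.016 (bottom stop). It starts to give at about 4 N (3 to 5 N) of push on the wheel, 0.2 N more for each further mm, and stays where it was pushed. The wheel sinks level wherever it is tapped.
- seat_middle (a joint): how far the rubber-faced round seat under the middle wheel has been pressed down with its wheel, in m: 0 at the start, at most 0.016 (bottom stop). It starts to give at about 4 N (3 to 5 N) of push on the wheel, 0.2 N more for each further mm, and stays where it was pushed. The wheel sinks level wherever it is tapped.
- seat_small (a joint): how far the rubber-faced round seat under the small wheel has been pressed down with its wheel, in m: 0 at the start, at most 0.016 (bottom stop). It starts to give at about 4 N (3 to 5 N) of push on the wheel, 0.2 N more for each further mm, and stays where it was pushed. The wheel sinks level wherever it is tapped.
- stand_large: fixed stand of the large wheel: grey block 84 x 84 x 30 mm; origin on the table, centre of its underside, under the pin; z up. The wheel's underside is 60 mm above it at the start.
- stand_middle: fixed stand of the middle wheel: grey block 84 x 84 x 30 mm; origin on the table, centre of its underside, under the pin; z up. The wheel's underside is 60 mm above it at the start.
- stand_small: fixed stand of the small wheel: grey block 84 x 84 x 30 mm; origin on the table, centre of its underside, under the pin; z up. The wheel's underside is 60 mm above it at the start.
- vase: bystander, to be left alone: amber glass vase, 66 mm wide, 115 mm tall. Origin: centre of its underside.
- tumbler: bystander, to be left alone: open clear glass tumbler, 68 mm wide, 90 mm tall. Origin: centre of its underside.
- dresser: bystander, to be left alone: reddish dressing stone, a bar 60 x 22 x 22 mm. Origin: centre of its underside.
- crayon: bystander, to be left alone: white marking crayon, a bar 75 x 10 x 10 mm. Origin: centre of its underside.
- jar: bystander, to be left alone: closed jar, 56 mm wide, 80 mm tall. Origin: centre of its underside.
- spanner: bystander, to be left alone: steel spanner lying flat. Origin: in the tool, at table level.
- mandrel: bystander, to be left alone: steel taper on a round foot 52 mm wide, 70 mm tall. Origin: centre of its underside.
Not all that is in view belongs to the job. Leave any yellow look-alike of the wheel_large alone. Leave any red look-alike of the wheel_middle alone.

How it is judged:
By the outcome, as a careful person would: the job done as asked, in the order asked, and still so for the second after the job is handed in, with the robot touching nothing.
It also fails if it takes over 48 s, if anything falls off the work surface, if the arm or the gripper's body presses on something with over 40 N, if the wrist force passes 120 N, or if a joint passes its speed limit or range.

## Working session

There is one attempt and no reset: what is moved stays moved. The work goes in short steps, Python scripts to look and compute and a tool call to move; the robot and the scene stay as the last step left them, time stands still between calls to the robot, and variables do not carry over. Pictures are saved under pics/ and viewed, at most 12 in all, crops included, and the job is handed in when it is done.

Besides the shell and the picture viewer there is one more tool, called after "Emit:" as name([rows], argument=value, ...), one row to a line, values as JSON. arm_command: Moves the arm, as the interface text tells. Its arguments: {"type":"object","properties":{"series":{"type":"array"},"hand":{"type":"number"},"grip_force":{"type":"number"}},"required":["series"]}

```bash
mkdir -p pics; cat > h.py <<'E'
import numpy as np, cv2
from scipy.spatial.transform import Rotation as R
from workcell import bot
def ray(c,px,T=None):
    K=np.array(c["camera_matrix"]); 
    d=c.get("distortion",None)
    p=cv2.undistortPoints(np.array([[px]],float),K,np.array(d,float) if d is not None else None)[0,0]
    v=np.array([p[0],-p[1],-1.])
    if T is not None: return T[:3,3],T[:3,:3]@v
    o=np.array(c["orientation"],float)
    Rm=o if o.shape==(3,3) else R.from_euler("xyz",o,degrees=True).as_matrix()
    return np.array(c["xyz"]),Rm@v
def at(c,px,z,T=None):
    o,v=ray(c,px,T); return o+v*(z-o[2])/v[2]
E
python3 - <<'E'
from h import *
s=bot.get_obs(); print({k:np.round(s[k],3).tolist() for k in s})
for n in("top","scene"):
    c=bot.camera(n); cv2.imwrite(f"pics/{n}.png",c["color"])
    print(n,c.keys(),c["xyz"],c["orientation"],c["camera_matrix"])
    for t in("wheel_large","wheel_middle","wheel_small","stand_large","vase","tumbler","jar","mandrel"):
        z=0.06 if "wheel" in t else 0
        for r in bot.mark_of(n,t)[:4]:
            print(t,round(r["confidence"],2),np.round(r["location"]),np.round(at(c,r["location"],z),3))
E
```

```text
{'time': 0.0, 'q': [-64.399, 5.011, 10.035, 95.1, 0.0, 90.001], 'qd': [0.026, 0.046, 0.012, -0.029, -0.041, 0.009], 'joint_efforts': [-0.0, -52.038, 46.481, 0.016, -0.0, 0.0], 'ee_pos': [0.238, -0.496, 0.201], 'tcp_rot': [-179.924, -0.0, 25.6], 'wrist_force': [0.816, 0.453, -0.026], 'torque': [-0.05, -0.008, 0.034], 'grasp_force': 0.0, 'opening': 0.085}
top dict_keys(['color', 'camera_matrix', 'xyz', 'orientation']) [ 0.32723344 -0.00135847  1.18126555] [ 8.92802541e+00  7.33527077e-02 -8.93225144e+01] [[442.52254615   0.         279.36076884]
 [  0.         442.52254615 205.8502133 ]
 [  0.           0.           1.        ]]
wheel_large 0.92 [396. 158.] [ 0.634 -0.302  0.06 ]
wheel_large 0.74 [420. 294.] [ 0.286 -0.349  0.06 ]
wheel_large 0.73 [387. 223.] [ 0.462 -0.272  0.06 ]
wheel_middle 0.68 [284. 167.] [ 0.606 -0.009  0.06 ]
wheel_middle 0.57 [187. 290.] [0.288 0.229 0.06 ]
wheel_small 0.63 [194. 221.] [0.461 0.221 0.06 ]
stand_large 0.52 [382. 227.] [ 0.459 -0.273  0.   ]
vase 0.91 [217. 139.] [0.699 0.176 0.   ]
tumbler 0.78 [340. 142.] [ 0.695 -0.162  0.   ]
tumbler 0.4 [24
[... 356 characters left out ...]
    0.           1.        ]]
wheel_large 0.84 [233. 328.] [ 0.683 -0.353  0.06 ]
wheel_large 0.81 [191. 256.] [ 0.46  -0.268  0.06 ]
wheel_large 0.64 [110. 264.] [ 0.354 -0.402  0.06 ]
wheel_middle 0.84 [311. 235.] [ 0.606 -0.026  0.06 ]
wheel_middle 0.68 [280. 173.] [0.353 0.149 0.06 ]
wheel_small 0.96 [329. 176.] [0.467 0.232 0.06 ]
stand_large 0.89 [190. 283.] [ 0.47  -0.287  0.   ]
stand_large 0.4 [386. 233.] [0.695 0.178 0.   ]
vase 0.9 [385. 235.] [0.7   0.168 0.   ]
vase 0.7 [325. 177.] [0.398 0.308 0.   ]
tumbler 0.98 [309. 305.] [ 0.711 -0.162  0.   ]
jar 0.63 [307. 307.] [ 0.713 -0.17   0.   ]
jar 0.62 [148. 322.] [ 0.499 -0.42   0.   ]
mandrel 0.73 [425. 202.] [0.701 0.383 0.   ]
```

View pics/top.png

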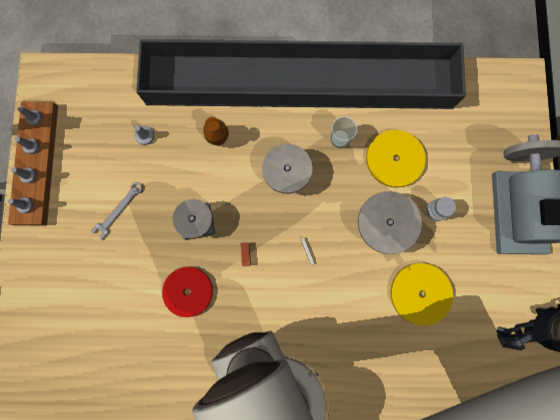

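View pics/scene.png

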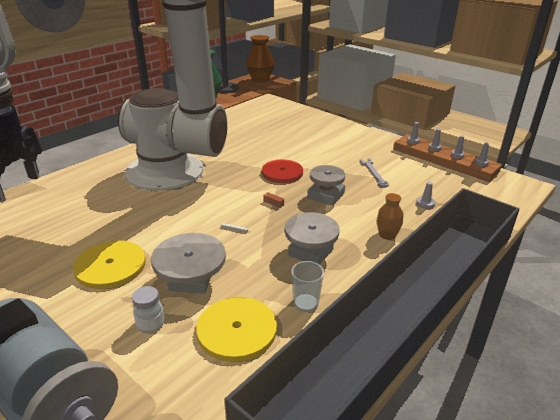

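The three grey wheels at top-view px (390,223), (287,168) and (193,219) are raised on stands, so they are the ones to tap. The yellow discs at (397,158) and (422,294) and the red disc at (187,292) lie flat on the bench, so they are look-alikes to leave alone. I'll confirm this in an enlarged crop and work out the move.

```bash
cat >> h.py <<'E'
def delta(goal):
    s=bot.get_obs(); Rm=R.from_euler("xyz",s["tcp_rot"],degrees=True).as_matrix()
    return np.round(Rm.T@(np.array(goal)-s["ee_pos"]),4), np.round(s["ee_pos"],4)
E
python3 - <<'E'
from h import *
im=cv2.imread("pics/top.png")[120:330,150:470]; cv2.imwrite("pics/crop.png",cv2.resize(im,(800,525),interpolation=cv2.INTER_CUBIC))
u=np.array([-.902,-.432])
for c,o in (((.461,-.270),.045),((.606,-.017),.037),((.464,.226),.03)):
    g=np.r_[np.array(c)+u*o,.2]; print(g,delta(g))
E
```

```text
[ 0.42041 -0.28944  0.2    ] (array([ 0.2541, -0.1073,  0.0021]), array([ 0.2376, -0.496 ,  0.2021]))
[ 0.572626 -0.032984  0.2     ] (array([ 0.5022, -0.2729,  0.0021]), array([ 0.2376, -0.496 ,  0.2021]))
[0.43694 0.21304 0.2    ] (array([ 0.4861, -0.5534,  0.0021]), array([ 0.2376, -0.496 ,  0.2021]))
```

View pics/crop.png

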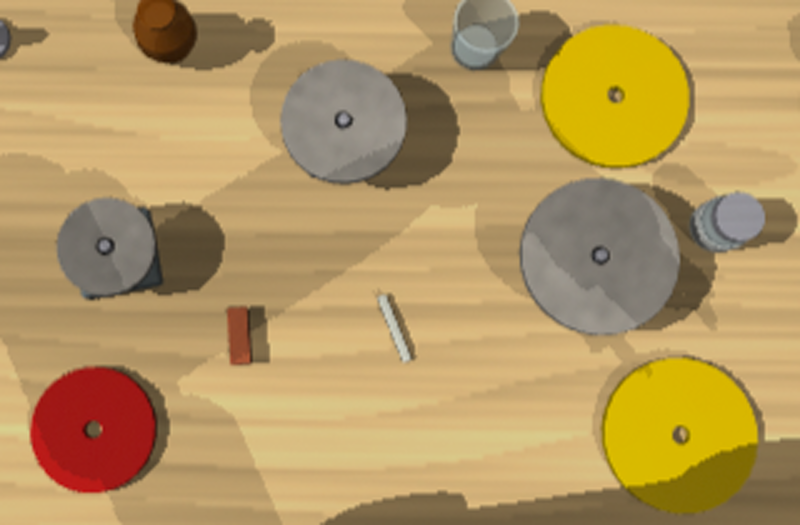

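The crop confirms it. The grey wheels with pins are at crop px (600,255) large, (343,120) middle and (105,246) small. The yellow and red discs are flat and have no pin.

Emit:
arm_command([
  [0.045, -0.019, 0, 0],
  [0.09, -0.038, 0, 0],
  [0.135, -0.057, 0, 0],
  [0.18, -0.076, 0, 0],
  [0.225, -0.095, 0, 0],
], hand=0, grip_force=20)

```text
time: 1.4
ee_pos: [0.4005, -0.3115, 0.2023]
tcp_rot: [180.0, -0.0, 25.6]
wrist_force: [0.7, -1.3, 0.3]
opening: 0.0122
grasp_force: 0.0
```

Emit:
arm_command([
  [0.029, -0.012, 0.02, 0],
  [0.029, -0.012, 0.04, 0],
  [0.029, -0.012, 0.04, 0],
  [0.029, -0.012, 0.04, 0],
  [0.029, -0.012, 0.04, 0],
])

```text
time: 1.9
ee_pos: [0.4204, -0.2905, 0.1633]
tcp_rot: [179.9, -0.0, 25.5]
wrist_force: [-0.6, -0.6, -0.0]
opening: 0.0001
grasp_force: 0.0
```

```bash
python3 - <<'E'
from h import *
s=bot.get_obs(); c=bot.camera("wrist"); cv2.imwrite("pics/w1.png",c["color"])
T=np.eye(4);T[:3,:3]=R.from_euler("xyz",s["tcp_rot"],degrees=True).as_matrix();T[:3,3]=s["ee_pos"]
W=T@np.array(c["T_tool_cam"])
print(s["ee_pos"],s["tcp_rot"],s["opening"],s["wrist_force"])
for r in bot.mark_of("wrist","wheel_large"): print(r,at(c,r["location"],.06,W))
for r in bot.find_in("wrist","wheel_large"): print(r,at(c,r["location"],.076,W))
t=bot.camera("top")
for p in((390,222),(287.2,168),(192,218.4)): print(at(t,p,.082))
# project tcp, and wheel circle (estimated centre) into wrist image
im=c["color"].copy();K=np.array(c["camera_matrix"])
def pj(P):
    q=np.linalg.inv(W)@np.r_[P,1];v=K@np.array([q[0],-q[1],-q[2]]);return tuple(int(a) for a in v[:2]/v[2])
for a in range(0,360,15): cv2.circle(im,pj([.461+.08*np.cos(np.radians(a)),-.27+.08*np.sin(np.radians(a)),.076]),2,(0,0,255),-1)
cv2.circle(im,pj([*s["ee_pos"][:2],.076]),4,(0,255,0),-1); cv2.circle(im,pj([.461,-.27,.082]),3,(255,0,0),-1)
cv2.imwrite("pics/w1.png",im)
E
```

```text
[ 0.42042125 -0.29050783  0.16332331] [ 1.79927538e+02 -4.01292209e-02  2.55378897e+01] 0.00011796348476129302 [-6.38309925e-01 -5.80716872e-01 -1.86094792e-04]
{'location': [284.7, 148.2], 'confidence': 0.89} [ 0.45970638 -0.2735872   0.06      ]
{'location': [422.8, 22.0], 'confidence': 0.91} [ 0.57212488 -0.3182619   0.076     ]
{'location': [326.2, 298.3], 'confidence': 0.77} [ 0.36917234 -0.35381184  0.076     ]
{'location': [283.0, 137.2], 'confidence': 0.6} [ 0.46723134 -0.26838387  0.076     ]
[ 0.46225306 -0.27490769  0.082     ]
[ 0.59777535 -0.01673353  0.082     ]
[0.46554521 0.22045501 0.082     ]
```

View pics/w1.png

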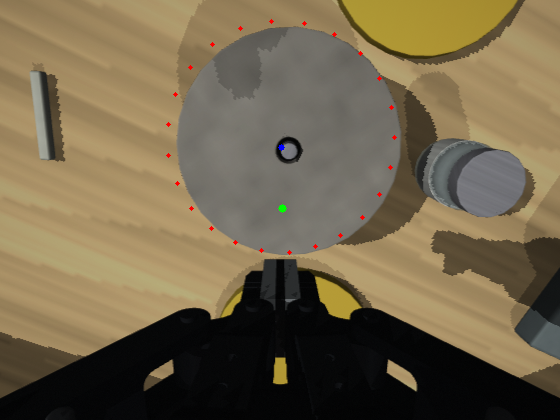

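The wrist view shows the large wheel with its pin at (289,150). The tap point, drawn in green at (283,208), is on bare stone about 42 mm from the pin. Descending.

Emit:
arm_command([
  [0, 0, 0.02, 0],
  [0, 0, 0.04, 0],
  [0, 0, 0.06, 0],
  [0, 0, 0.072, 0],
  [0, 0, 0.076, 0],
])

```text
time: 2.6
ee_pos: [0.4199, -0.2896, 0.0851]
tcp_rot: [-179.9, 0.0, 25.6]
wrist_force: [0.0, -0.3, -0.2]
opening: -0.0001
grasp_force: 0.0
```

Emit:
arm_command([
  [0, 0, 0.002, 0],
  [0, 0, 0.004, 0],
  [0, 0, 0.006, 0],
  [0, 0, 0.008, 0],
  [0, 0, 0.01, 0],
])

```text
time: 3.1
ee_pos: [0.4206, -0.2899, 0.0763]
tcp_rot: [180.0, -0.0, 25.6]
wrist_force: [-1.1, 0.5, 0.2]
opening: -0.0
grasp_force: 0.0
```

Just above the face. I'll go 1 mm per row.

Emit:
arm_command([
  [0, 0, 0.001, 0],
  [0, 0, 0.002, 0],
  [0, 0, 0.003, 0],
  [0, 0, 0.003, 0],
  [0, 0, 0.003, 0],
])

```text
time: 3.6
ee_pos: [0.4205, -0.2898, 0.0731]
tcp_rot: [-180.0, 0.0, 25.6]
wrist_force: [-0.6, 1.0, 0.4]
opening: 0.0001
grasp_force: 0.0
```

Emit:
arm_command([
  [0, 0, 0.0005, 0],
  [0, 0, 0.001, 0],
  [0, 0, 0.0015, 0],
  [0, 0, 0.002, 0],
  [0, 0, 0.0025, 0],
])

```text
time: 4.1
ee_pos: [0.4205, -0.2897, 0.0705]
tcp_rot: [-180.0, 0.0, 25.6]
wrist_force: [0.5, 0.5, -0.6]
opening: 0.0
grasp_force: 0.0
```

```bash
python3 - <<'E'
from h import *
for i in range(4):
    c=bot.camera("wrist");s=bot.get_obs(); print(np.round(s["ee_pos"],4),np.round(s["wrist_force"],2),np.round(s["torque"],2))
cv2.imwrite("pics/w2.png",c["color"])
E
```

```text
[ 0.4204 -0.2897  0.0704] [-0.53 -0.12  0.01] [ 0.01 -0.02 -0.01]
[ 0.4204 -0.2898  0.0705] [ 1.61 -0.36 -0.43] [ 0.   -0.01 -0.  ]
[ 0.4205 -0.2897  0.0706] [-0.44 -0.78 -0.  ] [-0.02  0.03 -0.03]
[ 0.4205 -0.2898  0.0706] [-0.91  0.4  -0.52] [0.03 0.08 0.04]
```

View pics/w2.png

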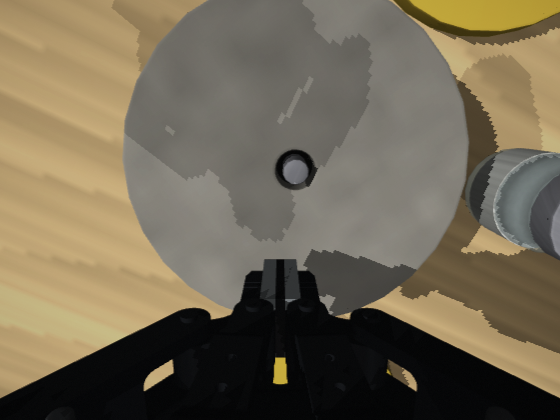

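The view shows the closed fingertips at (280,260) over the large wheel with its pin at (295,169). There is no contact force, so I'll measure the face height from the wheel's size in this picture.

```bash
python3 - <<'E'
from h import *
from scipy.optimize import least_squares
s=bot.get_obs(); c=bot.camera("wrist"); im=c["color"]
T=np.eye(4);T[:3,:3]=R.from_euler("xyz",s["tcp_rot"],degrees=True).as_matrix();T[:3,3]=s["ee_pos"]
W=T@np.array(c["T_tool_cam"]); print("cam",W[:3,3], c["camera_matrix"][0])
b=im.astype(int); m=((b.max(2)-b.min(2)<22)&(b.max(2)>70)).astype(np.uint8)
m=cv2.morphologyEx(m,cv2.MORPH_OPEN,np.ones((5,5)))
n,l,st,ce=cv2.connectedComponentsWithStats(m); k=l[140,220]; m=(l==k)
L=[]
for r in range(60,240,6):
    x=np.flatnonzero(m[r]); L.append((x[0],r)); 
    if r<60+80: L.append((x[-1]+1,r))
print(L[::8])
def f(p): return [np.hypot(*(at(c,q,p[2],W)[:2]-p[:2]))-.08 for q in L]
r=least_squares(f,[.461,-.274,.07],loss="soft_l1",f_scale=.001); print(r.x,np.abs(r.fun).max())
r2=cv2.imwrite("pics/m.png",cv2.resize(m.astype(np.uint8)*255,(400,300)))
q=np.linalg.inv(W)@np.r_[s["ee_pos"],1];v=np.array(c["camera_matrix"])@[q[0],-q[1],-q[2]];print("tcp px",v[:2]/v[2])
E
```

```text
cam [ 0.48031715 -0.25899594  0.24261092] [361.985503     0.         279.81667858]
[(np.int64(149), 60), (np.int64(136), 84), (np.int64(129), 108), (np.int64(125), 132), (np.int64(124), 168), (np.int64(137), 216)]
[ 0.46090995 -0.27635235  0.07355195] 0.0005746190100610893
tcp px [283.69539188 251.77706814]
```

```bash
python3 - <<'E'
from h import *
c=bot.camera("wrist"); M=np.array(c["T_tool_cam"]); im=c["color"]
print(np.round(M,3))
o,v=ray(c,(280,259),M)
for x in (0,.005,.008,.011): print(x,o+v*(x-o[0])/v[0])
o,v=ray(c,(250,271),M)
for x in (0,.005,.008,.011): print(x,o+v*(x-o[0])/v[0])
cv2.imwrite("pics/w3.png",cv2.resize(im[180:330,190:390],(800,600),interpolation=cv2.INTER_CUBIC))
E
```

```text
[[ 0.001  0.963  0.27   0.067]
 [ 1.    -0.002  0.001 -0.002]
 [ 0.001  0.27  -0.963 -0.172]
 [ 0.     0.     0.     1.   ]]
0 [ 0.         -0.00187153 -0.0095263 ]
0.005 [ 0.005      -0.00187349 -0.02160322]
0.008 [ 0.008      -0.00187467 -0.02884937]
0.011 [ 0.011      -0.00187585 -0.03609552]
0 [ 0.         -0.01522439 -0.02345531]
0.005 [ 0.005      -0.01423387 -0.03449692]
0.008 [ 0.008      -0.01363956 -0.04112188]
0.011 [ 0.011      -0.01304525 -0.04774685]
```

View pics/w3.png

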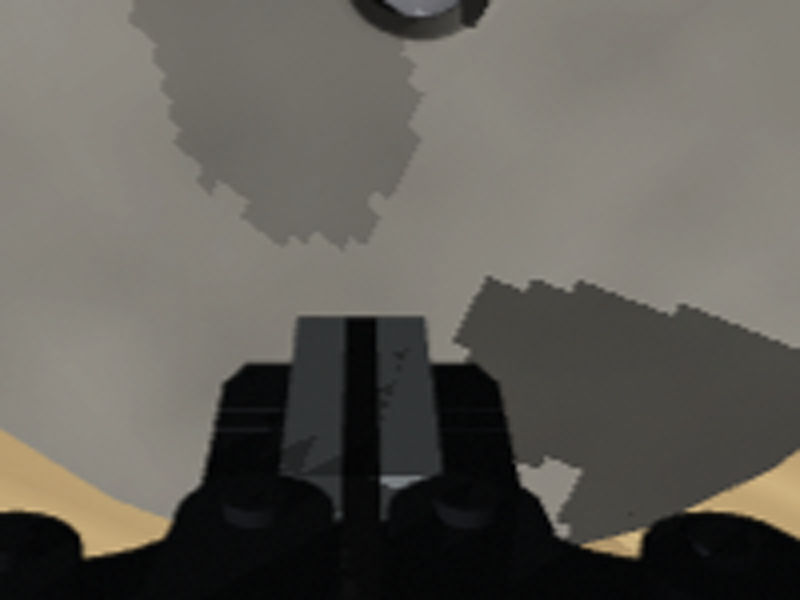

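The pads at crop px (300-430, 318) don't meet their own shadows at (310,240) and (470,310), so the tips still seem to hang above the face. I'll go on slowly and watch the force.

Emit:
arm_command([
  [0, 0, 0.0005, 0],
  [0, 0, 0.001, 0],
  [0, 0, 0.0015, 0],
  [0, 0, 0.002, 0],
  [0, 0, 0.0025, 0],
])

```text
time: 4.9
ee_pos: [0.4205, -0.2898, 0.068]
tcp_rot: [-180.0, 0.0, 25.6]
wrist_force: [0.2, 0.6, -0.5]
opening: 0.0001
grasp_force: 0.0
```

```bash
cat >> h.py <<'E'
from scipy.optimize import least_squares
def face(rad,z0,c0,seed,rows):
    s=bot.get_obs(); c=bot.camera("wrist"); im=c["color"]
    T=np.eye(4);T[:3,:3]=R.from_euler("xyz",s["tcp_rot"],degrees=True).as_matrix();T[:3,3]=s["ee_pos"]
    W=T@np.array(c["T_tool_cam"])
    b=im.astype(int); m=((b.max(2)-b.min(2)<22)&(b.max(2)>70)).astype(np.uint8)
    m=cv2.morphologyEx(m,cv2.MORPH_OPEN,np.ones((5,5)))
    l=cv2.connectedComponents(m)[1]; m=l==l[seed[1],seed[0]]; L=[]
    for r in rows:
        x=np.flatnonzero(m[r]); L+=[(x[0]-.5,r),(x[-1]+.5,r)]
    f=lambda p:[np.hypot(*(at(c,q,p[2],W)[:2]-p[:2]))-rad for q in L]
    r=least_squares(f,[*c0,z0],loss="soft_l1",f_scale=.0005); return r.x,np.median(np.abs(r.fun)),s,im
E
python3 - <<'E'
from h import *
x,e,s,im=face(.08,.07,(.461,-.276),(220,140),range(40,140,4)); print(x,e,s["ee_pos"],s["wrist_force"])
cv2.imwrite("pics/w4.png",im)
w2=cv2.imread("pics/w2.png"); print(np.abs(w2.astype(int)-im).mean())
E
```

```text
[ 0.46049417 -0.27623692  0.07395926] 0.0001327033102970221 [ 0.4204541  -0.28977029  0.06803032] [ 0.21345759  0.59235816 -0.53822073]
2.452732426303855
```

The face stayed at about 0.074 while the TCP dropped 2.5 mm, so there is no contact yet. Continuing.

Emit:
arm_command([
  [0, 0, 0.0006, 0],
  [0, 0, 0.0012, 0],
  [0, 0, 0.0018, 0],
  [0, 0, 0.0024, 0],
  [0, 0, 0.003, 0],
])

```text
time: 5.45
ee_pos: [0.4205, -0.2898, 0.065]
tcp_rot: [-180.0, -0.0, 25.6]
wrist_force: [0.8, 0.3, 1.2]
opening: -0.0001
grasp_force: 0.0
```

Emit:
arm_command([
  [0, 0, 0.0006, 0],
  [0, 0, 0.0012, 0],
  [0, 0, 0.0018, 0],
  [0, 0, 0.0024, 0],
  [0, 0, 0.003, 0],
])

```text
time: 5.95
ee_pos: [0.4205, -0.2898, 0.062]
tcp_rot: [-180.0, 0.0, 25.6]
wrist_force: [0.0, 0.5, -0.4]
opening: 0.0
grasp_force: 0.0
```

```bash
python3 - <<'E'
from h import *
x,e,s,im=face(.08,.07,(.461,-.276),(220,140),range(40,140,4)); print(x,e,s["ee_pos"],s["wrist_force"])
cv2.imwrite("pics/w5.png",cv2.resize(im[130:330,140:406],(798,600),interpolation=cv2.INTER_CUBIC))
E
```

```text
[ 0.46058482 -0.27620004  0.07386534] 0.0001412582937065504 [ 0.42045679 -0.28975508  0.06202953] [ 0.04164119  0.49726358 -0.44942201]
```

View pics/w5.png

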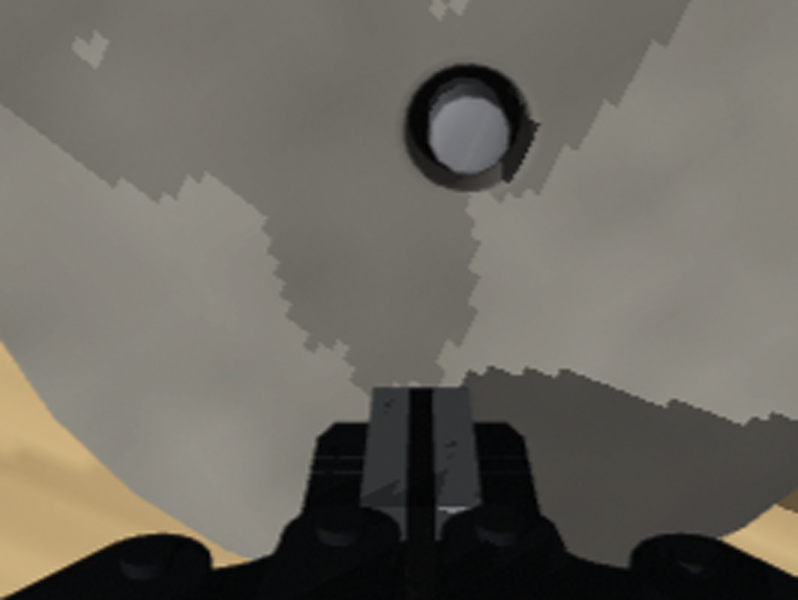

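The light shadow at (400,385) now almost meets the tips at (420,388), and the dark shadow starts at (470,372), so contact is close.

Emit:
arm_command([
  [0, 0, 0.0006, 0],
  [0, 0, 0.0012, 0],
  [0, 0, 0.0018, 0],
  [0, 0, 0.0024, 0],
  [0, 0, 0.003, 0],
])

```text
time: 6.5
ee_pos: [0.4205, -0.2897, 0.059]
tcp_rot: [-180.0, 0.0, 25.6]
wrist_force: [0.4, -0.2, 0.5]
opening: 0.0
grasp_force: 0.0
```

Emit:
arm_command([
  [0, 0, 0.0005, 0],
  [0, 0, 0.001, 0],
  [0, 0, 0.0015, 0],
  [0, 0, 0.002, 0],
  [0, 0, 0.0025, 0],
])

```text
time: 7.0
ee_pos: [0.4205, -0.2898, 0.0566]
tcp_rot: [-180.0, 0.0, 25.6]
wrist_force: [-0.8, 0.5, -0.5]
opening: -0.0003
grasp_force: 0.0
```

```bash
python3 - <<'E'
from h import *
x,e,s,im=face(.08,.07,(.461,-.276),(220,140),range(40,140,4)); print(x,e,s["ee_pos"],s["wrist_force"])
cv2.imwrite("pics/w6.png",cv2.resize(im[130:330,140:406],(798,600),interpolation=cv2.INTER_CUBIC))
E
```

```text
[ 0.46071225 -0.27615326  0.07381763] 0.00013431441289655371 [ 0.4204766  -0.28975582  0.0565526 ] [-0.84531356  0.54454256 -0.54131157]
```

Emit:
arm_command([
  [0, 0, 0.0005, 0],
  [0, 0, 0.001, 0],
  [0, 0, 0.0015, 0],
  [0, 0, 0.002, 0],
  [0, 0, 0.0025, 0],
])

```text
time: 7.55
ee_pos: [0.4205, -0.2898, 0.054]
tcp_rot: [180.0, 0.0, 25.6]
wrist_force: [0.8, 0.9, 0.3]
opening: 0.0001
grasp_force: 0.0
```

```bash
python3 - <<'E'
from h import *
x,e,s,im=face(.08,.07,(.461,-.276),(220,140),range(40,140,4)); print(x,e,s["ee_pos"],s["wrist_force"])
cv2.imwrite("pics/w7.png",cv2.resize(im[130:330,140:406],(798,600),interpolation=cv2.INTER_CUBIC))
E
```

```text
[ 0.46060631 -0.27620466  0.07392685] 0.00011742656154443976 [ 0.42045415 -0.28977142  0.05404022] [0.78633184 0.8671698  0.32210485]
```

View pics/w7.png

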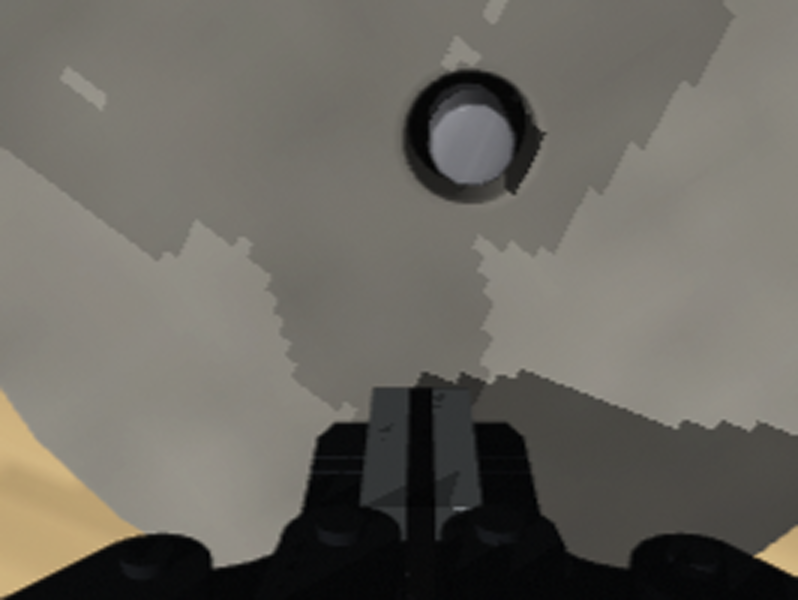

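The shadows at (320,405) and (430,380) now pass behind the tips, but there is still no force. The fingertips clearly end short of the reported TCP. Keep going by force.

Emit:
arm_command([
  [0, 0, 0.0007, 0],
  [0, 0, 0.0014, 0],
  [0, 0, 0.0021, 0],
  [0, 0, 0.0028, 0],
  [0, 0, 0.0035, 0],
])

```text
time: 8.1
ee_pos: [0.4205, -0.2898, 0.0505]
tcp_rot: [-180.0, 0.0, 25.6]
wrist_force: [0.4, 0.1, -0.0]
opening: 0.0002
grasp_force: 0.0
```

Emit:
arm_command([
  [0, 0, 0.0007, 0],
  [0, 0, 0.0014, 0],
  [0, 0, 0.0021, 0],
  [0, 0, 0.0028, 0],
  [0, 0, 0.0035, 0],
])

```text
time: 8.6
ee_pos: [0.4205, -0.2898, 0.047]
tcp_rot: [-180.0, -0.0, 25.6]
wrist_force: [0.3, 0.3, 0.3]
opening: -0.0004
grasp_force: 0.0
```

```bash
python3 - <<'E'
from h import *
x,e,s,im=face(.08,.07,(.461,-.276),(220,140),range(40,140,4)); print(x,e,s["ee_pos"],s["wrist_force"])
cv2.imwrite("pics/w8.png",im)
E
```

```text
[ 0.46056025 -0.27621543  0.07408693] 0.00012302376240546503 [ 0.4204687  -0.28977543  0.04701395] [0.2839923  0.2531705  0.28395284]
```

Emit:
arm_command([
  [0, 0, 0.0007, 0],
  [0, 0, 0.0014, 0],
  [0, 0, 0.0021, 0],
  [0, 0, 0.0028, 0],
  [0, 0, 0.0035, 0],
])

```text
time: 9.15
ee_pos: [0.4205, -0.2898, 0.0437]
tcp_rot: [180.0, -0.0, 25.6]
wrist_force: [-2.4, 0.9, 3.9]
opening: 0.0002
grasp_force: 2.2
```

Contact: 3.9 N up at TCP z = 0.0437, so the tips sit about 32 mm above the reported TCP. Pressing about 4.5 mm more.

Emit:
arm_command([
  [0, 0, 0.0009, 0],
  [0, 0, 0.0018, 0],
  [0, 0, 0.0027, 0],
  [0, 0, 0.0036, 0],
  [0, 0, 0.0045, 0],
])

```text
time: 9.65
ee_pos: [0.4205, -0.2898, 0.039]
tcp_rot: [180.0, 0.0, 25.6]
wrist_force: [-2.1, 1.8, 5.5]
opening: -0.0004
grasp_force: 2.7
```

```bash
python3 - <<'E'
from h import *
x,e,s,im=face(.08,.07,(.461,-.276),(220,140),range(40,140,4)); print(x,e,s["ee_pos"],s["wrist_force"],s["tcp_rot"])
cv2.imwrite("pics/w9.png",im)
E
```

```text
[ 0.46050038 -0.27623487  0.06645048] 0.00010711468965567822 [ 0.42047358 -0.2897754   0.03904218] [-2.09627747  1.84905596  5.50643311] [1.79999096e+02 1.98648149e-03 2.56006675e+01]
```

The large face dropped from 0.074 to about 0.0665, so the seat sank about 7 mm of 16. That's enough. Lift off and move above the middle wheel.

Emit:
arm_command([
  [0, 0, -0.005, 0],
  [0, 0, -0.02, 0],
  [0, 0, -0.05, 0],
  [0, 0, -0.08, 0],
  [0, 0, -0.08, 0],
])

```text
time: 10.2
ee_pos: [0.4223, -0.291, 0.1243]
tcp_rot: [179.7, -0.2, 25.6]
wrist_force: [0.0, 0.6, 0.6]
opening: 0.0002
grasp_force: 0.0
```

```bash
python3 - <<'E'
from h import *
x,e,s,im=face(.08,.07,(.461,-.276),(230,140),range(60,170,4)); print(x,e,s["ee_pos"],s["wrist_force"])
print(delta((.564,-.033,.115)))
E
```

```text
[ 0.46089446 -0.27601488  0.0647056 ] 0.0001758810673424191 [ 0.42225525 -0.29096978  0.12434569] [0.01332095 0.63452957 0.59884277]
(array([ 0.2396, -0.1708,  0.0069]), array([ 0.4217, -0.2906,  0.1221]))
```

Emit:
arm_command([
  [0.04, -0.0285, 0, 0],
  [0.08, -0.057, 0, 0],
  [0.12, -0.0855, 0, 0],
  [0.16, -0.114, 0, 0],
  [0.2, -0.1425, 0, 0],
])

```text
time: 10.75
ee_pos: [0.5397, -0.0729, 0.1187]
tcp_rot: [-180.0, 0.0, 25.6]
wrist_force: [1.6, -1.0, -0.1]
opening: -0.0001
grasp_force: 0.0
```

Emit:
arm_command([
  [0.04, -0.027, 0, 0],
  [0.04, -0.027, 0, 0],
  [0.04, -0.027, 0, 0],
  [0.04, -0.027, 0, 0],
  [0.04, -0.027, 0, 0],
])

```text
time: 11.25
ee_pos: [0.5632, -0.0344, 0.1191]
tcp_rot: [180.0, 0.0, 25.5]
wrist_force: [-0.9, 0.4, -0.3]
opening: 0.0005
grasp_force: 0.0
```

```bash
python3 - <<'E'
from h import *
x,e,s,im=face(.065,.076,(.598,-.017),(230,140),range(80,170,4)); print(x,e,s["ee_pos"],s["wrist_force"])
cv2.imwrite("pics/m1.png",im)
for r in bot.mark_of("wrist","wheel_middle")[:2]: print(r)
print(delta(np.r_[x[:2]+.037*np.array([-.902,-.432]),.0485]))
E
```

```text
[ 0.59746033 -0.01559823  0.07261245] 9.567757809886279e-05 [ 0.56320003 -0.03438206  0.11914572] [-0.94630741  0.44768637 -0.33872791]
{'location': [279.8, 158.4], 'confidence': 0.8}
(array([ 0.0018, -0.0022,  0.0708]), array([ 0.5633, -0.0343,  0.1193]))
```

View pics/m1.png

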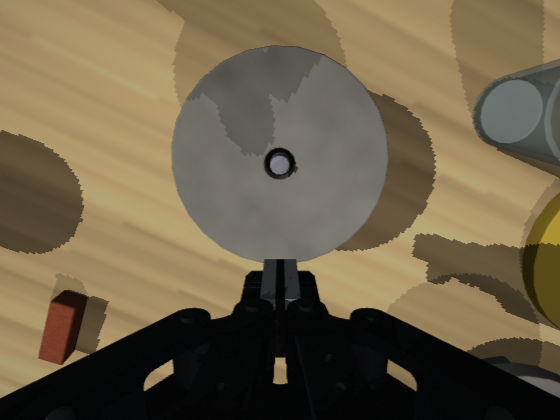

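The middle wheel is seen from above, with its pin at (280,163), its centre fitted at (0.597,-0.016) and the red dresser clear at (62,327). Descending.

Emit:
arm_command([
  [0, 0, 0.02, 0],
  [0, 0, 0.04, 0],
  [0, 0, 0.055, 0],
  [0, 0, 0.065, 0],
  [0, 0, 0.068, 0],
])

```text
time: 11.85
ee_pos: [0.5631, -0.0335, 0.05]
tcp_rot: [-180.0, 0.1, 25.6]
wrist_force: [-0.3, -0.1, -0.8]
opening: 0.0001
grasp_force: 0.0
```

Emit:
arm_command([
  [0, 0, 0.0008, 0],
  [0, 0, 0.0016, 0],
  [0, 0, 0.0024, 0],
  [0, 0, 0.0032, 0],
  [0, 0, 0.004, 0],
])

```text
time: 12.35
ee_pos: [0.5638, -0.0332, 0.0473]
tcp_rot: [180.0, -0.0, 25.6]
wrist_force: [-0.0, 1.4, -0.2]
opening: -0.0003
grasp_force: 0.0
```

```bash
python3 - <<'E'
from h import *
x,e,s,im=face(.065,.072,(.598,-.017),(230,140),range(70,170,4)); print(x,e,s["ee_pos"],s["wrist_force"])
E
```

```text
[ 0.59733297 -0.01566873  0.07332717] 0.00010842420092423144 [ 0.56384676 -0.03319548  0.04731383] [-0.01568226  1.4292904  -0.2183131 ]
```

Not touching yet. Next is 1 mm per row down to about 0.0425.

Emit:
arm_command([
  [0, 0, 0.0009, 0],
  [0, 0, 0.0018, 0],
  [0, 0, 0.0027, 0],
  [0, 0, 0.0036, 0],
  [0, 0, 0.0045, 0],
])

```text
time: 12.9
ee_pos: [0.5638, -0.0332, 0.0427]
tcp_rot: [180.0, -0.0, 25.6]
wrist_force: [-2.3, -0.5, 4.7]
opening: 0.0003
grasp_force: 2.6
```

```bash
python3 - <<'E'
from h import *
x,e,s,im=face(.065,.072,(.598,-.017),(230,140),range(70,170,4)); print(x,e,s["ee_pos"],s["wrist_force"])
E
```

```text
[ 0.5974168  -0.01563825  0.06921867] 8.757600175163943e-05 [ 0.56375719 -0.03318781  0.04270623] [-2.33785591 -0.4849707   4.73872059]
```

The middle wheel sank about 4 mm. Lift off and go to the small one.

Emit:
arm_command([
  [0, 0, -0.005, 0],
  [0, 0, -0.02, 0],
  [0, 0, -0.05, 0],
  [0, 0, -0.077, 0],
  [0, 0, -0.077, 0],
])

```text
time: 13.45
ee_pos: [0.5656, -0.0333, 0.1247]
tcp_rot: [179.8, -0.3, 25.6]
wrist_force: [-0.7, 0.6, 0.2]
opening: 0.0
grasp_force: 0.0
```

Emit:
arm_command([
  [-0.0015, -0.045, 0, 0],
  [-0.003, -0.09, 0, 0],
  [-0.0045, -0.135, 0, 0],
  [-0.006, -0.18, 0, 0],
  [-0.0075, -0.225, 0, 0],
])

```text
time: 13.95
ee_pos: [0.4586, 0.1677, 0.1198]
tcp_rot: [180.0, -0.0, 25.6]
wrist_force: [-0.2, 0.6, -0.6]
opening: -0.0
grasp_force: 0.0
```

Emit:
arm_command([
  [-0.002, -0.047, 0, 0],
  [-0.002, -0.047, 0, 0],
  [-0.002, -0.047, 0, 0],
  [-0.002, -0.047, 0, 0],
  [-0.002, -0.047, 0, 0],
])

```text
time: 14.45
ee_pos: [0.4381, 0.207, 0.1196]
tcp_rot: [180.0, 0.0, 25.5]
wrist_force: [0.5, -0.7, -0.7]
opening: 0.0
grasp_force: 0.0
```

```bash
python3 - <<'E'
from h import *
x,e,s,im=face(.05,.076,(.465,.2215),(240,170),range(110,190,4)); print(x,e,s["ee_pos"],s["wrist_force"],s["q"])
cv2.imwrite("pics/s1.png",im)
for r in bot.mark_of("wrist","wheel_small")[:2]: print(r)
print(delta(np.r_[x[:2]+.03*np.array([-.902,-.432]),.0485]))
E
```

```text
[0.46384669 0.22317575 0.07233382] 0.00012138283898594643 [0.43813303 0.20697302 0.11956238] [ 0.47302858 -0.65633277 -0.69102173] [ 2.52919621e+01 -4.83570620e+00 -8.87588618e+00  8.59698491e+01
 -9.28655526e-03  1.79831121e+02]
{'location': [276.3, 173.7], 'confidence': 0.82}
(array([ 0.0002, -0.0034,  0.071 ]), array([0.4381, 0.207 , 0.1195]))
```

View pics/s1.png

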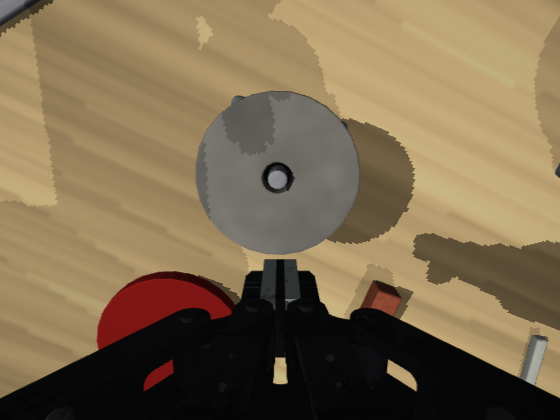

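The small wheel has its pin at (277,178) and its centre fitted at (0.464,0.223), and the tap point is good. Joint 6 is at 179.8° of 180°, so I'll turn the tool back a little first, then descend.

Emit:
arm_command([
  [0, 0, 0, -0.05],
  [0, 0, 0, -0.1],
  [0, 0, 0, -0.15],
  [0, 0, 0, -0.15],
  [0, 0, 0, -0.15],
])

```text
time: 15.05
ee_pos: [0.4378, 0.2075, 0.1196]
tcp_rot: [-180.0, 0.0, 34.0]
wrist_force: [-0.3, -1.1, 0.1]
opening: 0.0001
grasp_force: 0.0
```

```bash
python3 - <<'E'
from h import *
s=bot.get_obs(); print(s["q"],s["ee_pos"],s["tcp_rot"],delta((.4365,.2105,.0505)))
E
```

```text
[ 2.53606736e+01 -4.84699297e+00 -8.88770561e+00  8.59649764e+01
 -3.51613514e-04  1.71314278e+02] [0.43782039 0.20752213 0.11955055] [-1.79999488e+02  5.67689758e-03  3.40463961e+01] (array([ 0.0006, -0.0032,  0.0691]), array([0.4378, 0.2075, 0.1196]))
```

Emit:
arm_command([
  [0, -0.003, 0.02, 0],
  [0, -0.003, 0.04, 0],
  [0, -0.003, 0.055, 0],
  [0, -0.003, 0.065, 0],
  [0, -0.003, 0.068, 0],
])

```text
time: 15.55
ee_pos: [0.4355, 0.2102, 0.0506]
tcp_rot: [-180.0, 0.1, 34.2]
wrist_force: [0.3, -0.3, -0.0]
opening: 0.0001
grasp_force: 0.0
```

Emit:
arm_command([
  [0, 0, 0.0008, 0],
  [0, 0, 0.0016, 0],
  [0, 0, 0.0024, 0],
  [0, 0, 0.0032, 0],
  [0, 0, 0.004, 0],
])

```text
time: 16.05
ee_pos: [0.4361, 0.2105, 0.0478]
tcp_rot: [180.0, -0.0, 34.2]
wrist_force: [0.7, 0.3, 0.5]
opening: -0.0001
grasp_force: 0.0
```

```bash
python3 - <<'E'
from h import *
x,e,s,im=face(.05,.072,(.465,.2215),(240,170),range(110,180,4)); print(x,e,s["ee_pos"],s["wrist_force"])
E
```

```text
[0.46400935 0.22314671 0.07289385] 7.328314150069001e-05 [0.43605702 0.21054243 0.04782667] [0.70743137 0.26004079 0.49682555]
```

Emit:
arm_command([
  [0, 0, 0.001, 0],
  [0, 0, 0.002, 0],
  [0, 0, 0.003, 0],
  [0, 0, 0.004, 0],
  [0, 0, 0.005, 0],
])

```text
time: 16.6
ee_pos: [0.436, 0.2105, 0.0427]
tcp_rot: [180.0, -0.0, 34.2]
wrist_force: [-1.6, -0.8, 5.3]
opening: -0.0002
grasp_force: 2.6
```

```bash
python3 - <<'E'
from h import *
x,e,s,im=face(.05,.072,(.465,.2215),(240,170),range(110,180,4)); print(x,e,s["ee_pos"],s["wrist_force"])
E
```

```text
[0.46403321 0.22314904 0.06886078] 7.797365396699021e-05 [0.43595862 0.21051598 0.04272159] [-1.61509775 -0.7560089   5.31044348]
```

The small wheel sank about 4 mm. Lift off and check before handing in.

Emit:
arm_command([
  [0, 0, -0.005, 0],
  [0, 0, -0.02, 0],
  [0, 0, -0.05, 0],
  [0, 0, -0.08, 0],
  [0, 0, -0.1, 0],
])

```text
time: 17.15
ee_pos: [0.4364, 0.2107, 0.1457]
tcp_rot: [180.0, -0.1, 34.2]
wrist_force: [0.8, 0.5, -0.1]
opening: 0.0002
grasp_force: 0.0
```

Emit:
arm_command([
  [0, 0, 0, 0],
  [0, 0, 0, 0],
  [0, 0, 0, 0],
  [0, 0, 0, 0],
  [0, 0, 0, 0],
])

```text
time: 17.65
ee_pos: [0.4355, 0.2103, 0.1419]
tcp_rot: [-180.0, 0.1, 34.2]
wrist_force: [0.2, 0.6, -0.2]
opening: 0.0002
grasp_force: 0.0
```

```bash
python3 - <<'E'
from h import *
x,e,s,im=face(.05,.07,(.465,.2215),(260,170),range(120,190,4)); print(x,e,s["ee_pos"],s["wrist_force"],s["time"])
c=bot.camera("scene"); cv2.imwrite("pics/end.png",c["color"])
a=cv2.imread("pics/scene.png"); d=cv2.absdiff(a,c["color"]).max(2)
cv2.imwrite("pics/end.png",c["color"])
for n in("wheel_large","wheel_middle","wheel_small","tumbler","jar","vase"): print(n,[(np.round(r["location"]),round(r["confidence"],2)) for r in bot.mark_of("scene",n)[:3]])
E
```

```text
[0.46404929 0.22316875 0.06724643] 0.00019239348912573548 [0.43554665 0.21033027 0.14187833] [ 0.21134373  0.58531716 -0.17850346] 17.65
wheel_large [(array([232., 330.]), 0.96), (array([112., 266.]), 0.65), (array([191., 257.]), 0.59)]
wheel_middle [(array([285., 173.]), 0.83), (array([310., 234.]), 0.8), (array([326., 196.]), 0.36)]
wheel_small [(array([326., 181.]), 0.97)]
tumbler [(array([306., 305.]), 0.92)]
jar [(array([150., 323.]), 0.65)]
vase [(array([383., 235.]), 0.88)]
```

View pics/end.png

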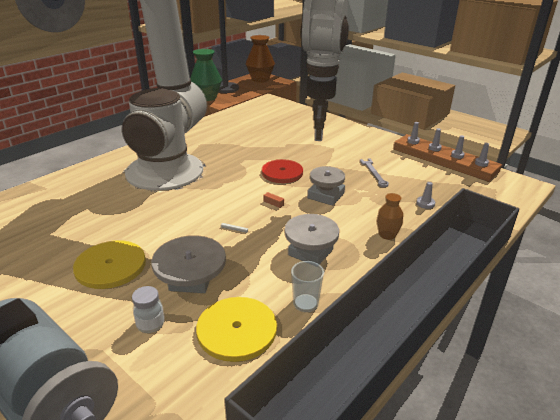

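The final view shows the three grey wheels level and slightly lower at (188,258), (311,234) and (327,177). Everything else is where it was and the gripper is clear. Handing in.

```bash
python3 -c "
from workcell import bot
print(bot.job_done())"
```

```text
the job is handed in; nothing more can be done
None
```

I tapped the three grey wheels in order (large, middle, small), sinking their seats about 7, 4 and 4 mm of the 16 mm travel by camera measurement; nothing else moved, and the job was handed in at about 18 s with the arm clear.

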